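Pin the patty press's handle to its ram and hold it down on the third click stop

ROBOT

A 6-joint arm with a two-finger parallel gripper is mounted at the origin on a cart in front of the work surface, level with it; the furniture and walls round the work are solid. World frame = base frame: x ahead of the robot, y to its left, z up, the work surface at z = 0. Lengths are in mm, angles in rad, forces in N, time in s.
With the tool pointing down it reaches from about 275 to 825 mm from the base axis. Payload 4.9 kg.
Tool frame: the origin (TCP) lies at the very end of the fingers, on their centre line; the grasp point (between the pads) lies 19 mm behind it; z points along the fingers, y is the line along which they close (so a half turn about z gives the same grasp; the last joint's range is limited). The gripper opens to 85 mm and grips with 20 to 120 N. Pads are 22 mm wide; open, the fingers measure 114 mm over their backs; the gripper's body (76 mm by 85 mm) begins 54 mm behind the grasp point. The pads swing forward as they close: fully open they stand 13 mm farther back than shut.
Start: joints at [1.076, 0.326, -0.193, 1.052, 0, 1.437], TCP at [194.158, 514.608, 193.281] pointing down, gripper open.
Joint ranges: [-2.65, 2.65], [-0.97, 1.79], [-1.3, 1.35], [-1.93, 2.1], [-1.47, 1.37], [-3.14, 3.14]. Speed limits (rad/s): [2.57, 2.57, 3.14, 3.14, 3.14, 3.14].

INTERFACE

Orientations are given as [roll, pitch, yaw] about the fixed x, y, z axes, in that order (R = Rz(yaw) Ry(pitch) Rx(roll)).
In Python, from bench import bot, solve_ik, imaging gives the robot as it stands. Calls block until the motion is done:
- bot.move_ptp(position, orientation): joint-space move of the TCP to a pose.
- bot.movel(position, rot=None, max_speed=150, threshold=None): straight line of the TCP; rot=None keeps the orientation; max_speed is the mean speed in mm/s. With threshold (N) it stops when the force on the tool has changed by that much, and returns True; else False.
- bot.move_j(angles): joint-space move.
- bot.grip(opening, effort=None): opening from 0.0 (shut) to 1.0 (fully open); effort is the grip in N (None keeps the last); returns when the fingers have stopped.
- bot.dwell(seconds).
- solve_ik(position, orientation): joint angles nearest the present ones, or None.
- bot.get_state(): the state.
- imaging.capture(name): name is "scene" or "top"; returns the picture (384x512x3 uint8, blue, green, red); there is no depth.
- imaging.camera_model(name): a dict with "K" (3x3 intrinsics, pixels), "position" and "rotation" of the camera in the world. Camera axes: x right, y up, looking along -z (the intrinsics and any distortion apply to the point x, -y, -z); pixel columns grow to the right and rows downward; lengths in mm; the calibration is good to about 2 mm. A picture is of the moment at which its call begins. camera_model takes no time and is no camera call.
A pose or a line that the arm cannot do raises bot.IKError and nothing moves.
- bot.sign_off(): hands the job in; it is judged then, once.
The state is a dict: "t": time; "qpos": joint angles; "joint_velocities": joint speeds; "effort": joint torques, N m; "tcp_pos": TCP position; "orientation": TCP orientation; "contact_force": force on the tool from outside, world axes, zero at the start; "wrist_torque": the same for the moment, N m; "opening": opening from 0.0 (shut) to 1.0 (fully open); "gripper_force": force on a finger pad.
Only numpy, scipy, OpenCV 4.12 (cv2) and the standard library are available. Lean on these libraries where they do the work, as an engineer would, in place of code of your own. Each camera call takes 0.05 s, during which the arm holds its last target. There are 200 camera calls.

TASK

The burger press is loaded but its handle is still uncoupled after washing: pick up the headed pin lying on the worktop and push it from either side through the fork on top of the ram and the handle's lug inside that fork, until the pin's collar is right up against the fork, and let go of it. Then press the handle down past the first two click stops to the third (thin patty), not past that one, and keep holding it there against the spring: the program finishes while still holding the handle down. Leave the other things on the worktop standing where they are.

Things in the scene. Friction and masses are not known exactly. Their poses are not given: they have to be found in the camera images.
- press: Bare-metal bench burger press, fixed, turned about the vertical. Origin: on the worktop under the ram's axis; z up, handle towards its -x (roughly at the robot), pin holes along its y. Base 190 x 140 mm (x -90 to 100), 16 high; round mould 117 across, 66 high; column x 64 to 92, y -20 to 20, 182 high; guide bush 33 across, z 94 to 114, a ball plunger sticking out of it to x -36.
- ram (a joint): Stroke (m), 0 = ram up, at rest; end stop 0.038. A spring pushes it up all the way (12 N at 0, 23 N at 0.0275). A ball clicks over ridges on the rod at strokes 0.005, 0.014, 0.023, 0.032; the click stops are the grooves after the first three: 0.0095 thick patty, 0.0185 medium, 0.0275 third, thin. Clicks add up to 8 N either way and never hold it: let go, it rises.
- lever: The press's handle. Origin: its pivot on the column, 70 mm from the ram axis in the press's +x, 166 mm up. Its own -x runs along the bar (12 mm thick in y, 18 to 24 high) to the grip; at rest it leans up 0.198 rad, on a light spring. Its lug, 70 mm from the pivot, between the fork's cheeks, is 12 mm thick with a slot 16 mm long, 10.5 high. Without the pin it swings down alone and the ram stays up.
- handle_top (a point): Middle of the flat top of the handle's black grip, where to press: 100 mm long, 34 wide, 20 thick, 200 mm from the pivot (130 in front of the ram axis). 215 mm above the worktop at rest; moves on an arc about the pivot and drops 2.9 mm per mm of ram stroke after about 9 mm of free play: third stop at about 128 mm. Takes 4 to 12 N on the way, with a dip at each click, 10 N to hold.
- fork_mid (a point): Centre of the fork on top of the ram, on the axis of its pin holes (the press's y), 180 mm above the worktop with the ram up. Two upright cheeks 26 mm wide, 32 high, 6 thick, outer faces 27 mm apart, round holes 10.5 mm across; the handle's lug lies between them, its slot in line with the holes at rest.
- fork_left (a point): Centre of the hole's mouth on the fork's outer face on the press's +y side, 13.5 mm from fork_mid.
- fork_right (a point): The same on the press's -y side.
- pin: Loose steel pin lying on its side, 80 mm long, 60 to 130 g. Its x runs from grip to tip. Shank 8 mm thick, 36 long, the last 8 tapered to 3 mm; collar (head) 18 mm across, 4 thick; behind it a square grip 40 mm long, 20 x 20, rounded, on which it lies. Origin: 10 mm under the axis at the collar's front face.
- pin_collar (a point): On the pin's axis, in the collar's front face (which seats against the fork).
- pin_tip (a point): On the pin's axis, end of the tapered nose, 36 mm in front of pin_collar.
- pin_grip (a point): On the pin's axis, 26 mm behind pin_collar, inside the 20 mm square grip: where to take it.
- salt: Bystander: tall turned white mill, 56 mm across, 260 mm high. Origin: centre of its underside.
- pepper: Bystander: second tall turned white mill, 55 mm across, 260 mm high. Origin: centre of its underside.
- shaker: Bystander: small grey-and-clear shaker, 44 mm across, 90 mm high. Origin: centre of its underside.
- spice: Bystander: spice jar with a screw cap, 46 mm across, 106 mm high. Origin: centre of its underside.
- tumbler: Bystander: clear drinking glass, 81 mm across, 92 mm high. Origin: centre of its underside.
- garlic: Bystander: garlic bulb, 56 mm, on the chopping board. Origin: centre of its underside.
- tin: Bystander: small food tin, 57 mm across, 72 mm high, on the chopping board. Origin: centre of its underside.
Not all that is in view belongs to the job. Several things look just like the pin: the one meant starts farthest to the robot's right.

How it is judged:
By the outcome, as a careful person would: the job done as asked, in the order asked, and still so for the second after the job is handed in, while the arm keeps its last pose, push and grip.
It also fails if it takes over 67 s, if anything falls off the work surface, if the arm or the gripper's body presses on something with over 40 N, if the wrist force passes 120 N, or if a joint passes its speed limit or range.

## Working session

There is one attempt and no reset: what is moved stays moved. The work goes in short steps, each a Python script; the robot and the scene stay as the last script left them, time stands still between calls to the robot, and variables do not carry over. Pictures are saved under pics/ and viewed, at most 13 in all, crops included, and the job is handed in when it is done.

```bash
mkdir -p pics; ls; python3 - <<'E'
from bench import bot, imaging
import cv2
for n in("scene","top"):
    im=imaging.capture(n); cv2.imwrite(f"pics/{n}0.png",im)
    m=imaging.camera_model(n); print(n,m)
    cv2.imwrite(f"pics/{n}0b.png",cv2.resize(im,(800,600),interpolation=cv2.INTER_CUBIC))
print(bot.get_state())
E
```

```text
pics
scene {'K': array([[413.19825493,   0.        , 251.09922149],
       [  0.        , 413.19825493, 197.66872993],
       [  0.        ,   0.        ,   1.        ]]), 'position': array([-143.09917605, 1217.71648834, 1022.8076944 ]), 'rotation': array([ 0.96847954, -0.01733811, -2.63530429])}
top {'K': array([[428.34452091,   0.        , 253.00496543],
       [  0.        , 428.34452091, 197.78932633],
       [  0.        ,   0.        ,   1.        ]]), 'position': array([ 331.09527953,   77.85131071, 1388.99512128]), 'rotation': array([ 0.12470367,  0.02165397, -1.54848978])}
{'t': 0.1, 'qpos': array([ 1.07581851e+00,  3.26883489e-01, -1.93500799e-01,  1.05197342e+00,
       -6.12092344e-06,  1.43663834e+00]), 'joint_velocities': array([-0.00023291, -0.00252383,  0.00295374,  0.00165027, -0.00089149,
       -0.00090853]), 'effort': array([ 4.13796142e-04, -4.44238150e+01,  2.63038141e+01,  7.93001294e-03,
       -7.61466708e-05, -3.94667893e-06]), 'tcp_pos': array([193.86479631, 514.08141   , 192.56627338]), 'orientation': array([-3.14004448e+00, -2.02778453e-04,  2.78077267e+00]), 'contact_force': array([ 0.2754547 ,  0.18222205, -0.86901737]), 'wrist_torque': array([ 0.03273382, -0.00198756,  0.04572141]), 'gripper_force': 0.0, 'opening': 1.003759516606661}
```

View pics/scene0b.png

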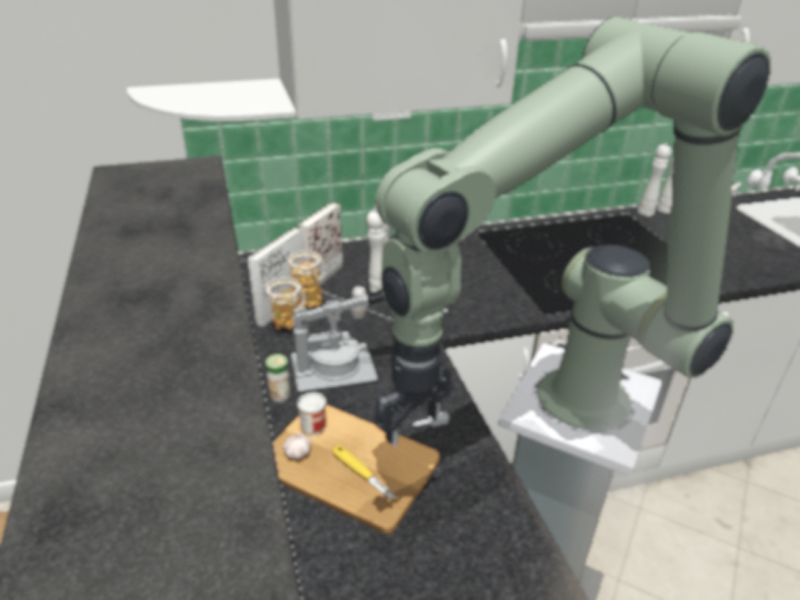

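View pics/top0b.png

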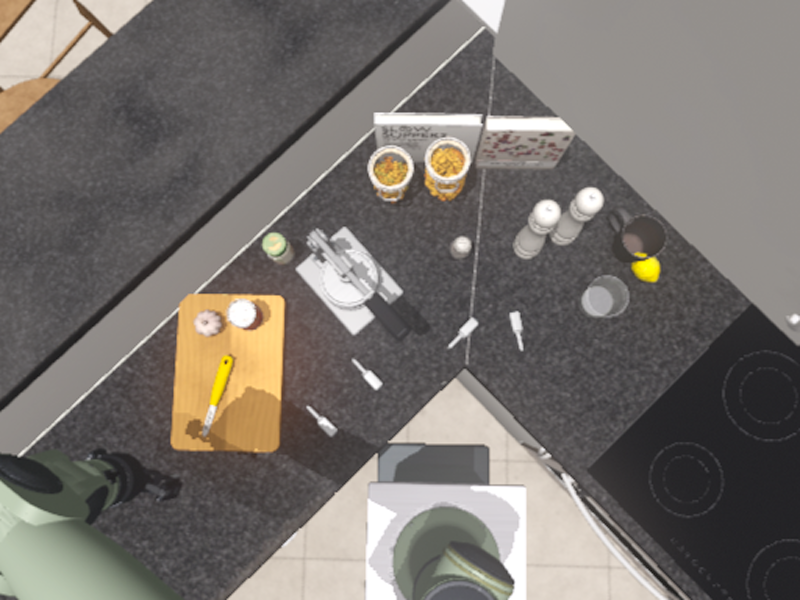

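Top view (800x600 px): four pin look-alikes lie at A (517,330), B (463,333), C (367,374) and D (322,421). Image right is the robot's right, so A is the one I want. The press has its column at about (318,240) and its grip at about (395,320). I'll check both in a close crop.

```bash
cat > h.py <<'E'
import numpy as np, cv2
from bench import bot, solve_ik, imaging
from scipy.spatial.transform import Rotation as Ro
def cam(n):
    m=imaging.camera_model(n); return m["K"],m["position"],Ro.from_euler('xyz',m["rotation"]).as_matrix()
def ray(n,uv):
    K,p,R=cam(n); d=np.linalg.inv(K)@np.array([uv[0],uv[1],1.]); return p,R@np.array([d[0],-d[1],-d[2]])
def onz(n,uv,z):
    p,d=ray(n,uv); return p+d*(z-p[2])/d[2]
def proj(n,P):
    K,p,R=cam(n); c=R.T@(np.asarray(P,float)-p); q=K@np.array([c[0],-c[1],-c[2]]); return q[:2]/q[2]
def crop(im,x0,y0,w,h,s): return cv2.resize(im[y0:y0+h,x0:x0+w],None,fx=s,fy=s,interpolation=cv2.INTER_CUBIC)
E
python3 - <<'E'
from h import *
t=cv2.imread("pics/top0.png"); s=cv2.imread("pics/scene0.png")
c=np.zeros((600,800,3),np.uint8)
c[:,:480]=crop(t,184,140,80,100,6)   # press top
c[:300,500:800]=crop(s,184,180,60,60,5)
c[300:,500:800]=crop(t,310,190,50,50,6)
cv2.imwrite("pics/c1.png",c)
# pin blobs in top
hsv=cv2.cvtColor(t,cv2.COLOR_BGR2HSV)
m=((hsv[...,1]<60)&(hsv[...,2]>105)).astype(np.uint8)
m[:195]=0;m[:,:190]=0;m[280:]=0
n,l,st,ce=cv2.connectedComponentsWithStats(m)
for i in range(1,n):
    if 15<st[i,4]<200: 
        p=onz("top",ce[i],10); print(st[i],ce[i].round(1),p.round(0))
for u in [(315/1.5625,240/1.5625)]: print(onz("top",u,182))
print(onz("top",(350/1.5625,278/1.5625),66))
E
```

```text
[286 195  20  39 196] [297.6 213.3] [456. -33.  10.]
[372 195  30   8 177] [385.6 198. ] [ 511. -316.   10.]
[326 199   9  26 139] [330.5 209.3] [ 471. -139.   10.]
[192 200  15  11  43] [199.  205.6] [474. 286.  10.]
[203 208   8   4  16] [205.9 208.8] [464. 264.  10.]
[190 212  13  18  95] [195.6 221.6] [422. 295.  10.]
[225 229  20  21 147] [235.3 240. ] [366. 165.  10.]
[199 231   4   7  19] [200.5 233.8] [383. 278.  10.]
[190 234   7   9  27] [191.9 237.9] [370. 305.  10.]
[196 259  20  20 135] [206.4 269.7] [269. 255.  10.]
[607.37534969 258.55783148 182.        ]
[557.30430156 202.57291483  66.        ]
```

View pics/c1.png

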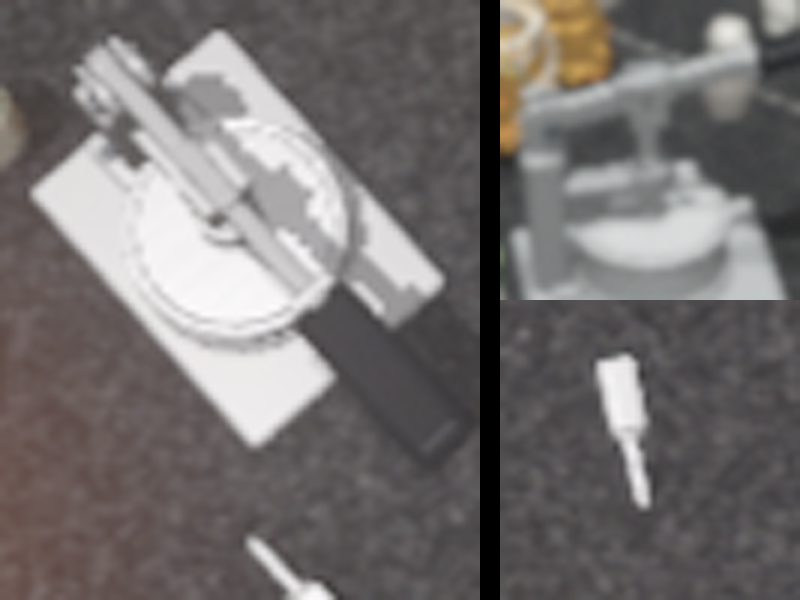

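The crop confirms pin A: grip at about (330.4,205) and tip at about (334,224) in the 512 px image, tip towards the robot. The base corners in the press crop are at (220,30), (32,192), (255,447) and (443,282). Next I'll compute both poses.

```bash
python3 - <<'E'
from h import *
f=lambda X,Y,x0,y0,s:((X+.5)/s-.5+x0,(Y+.5)/s-.5+y0)
t=cv2.imread("pics/top0.png")
C=[onz("top",f(*c,184,140,6),16)[:2] for c in [(220,30),(443,282),(255,447),(32,192)]]
# press frame corners: top:(+100,-70) right:(-90,-70) bottom:(-90,70) left:(100,70)
Q=np.array([(100,-70),(-90,-70),(-90,70),(100,70)],float);C=np.array(C)
qc=Q-Q.mean(0);cc=C-C.mean(0)
yaw=np.arctan2((qc[:,0]*cc[:,1]-qc[:,1]*cc[:,0]).sum(),(qc*cc).sum())
R=np.array([[np.cos(yaw),-np.sin(yaw)],[np.sin(yaw),np.cos(yaw)]])
o=C.mean(0)-R@Q.mean(0); print("press",o,yaw,"res",(C-(o+Q@R.T)).round(1).tolist())
W=lambda x,y,z:np.r_[o+R@[x,y],z]
d=t.copy(); d=cv2.resize(d[140:240,184:264],None,fx=6,fy=6,interpolation=cv2.INTER_CUBIC)
s=cv2.imread("pics/scene0.png"); e=crop(s,184,180,60,60,8)
P=[W(0,13.5,180),W(0,-13.5,180),W(-13,13.5,196),W(13,13.5,196),W(13,-13.5,196),W(-13,-13.5,196),W(-130,0,215),W(70,0,166),W(-36,0,104),W(78,20,182),W(64,20,182)]+[W(*q,16) for q in Q]
P+= [W(58.5*np.cos(a),58.5*np.sin(a),66) for a in np.arange(0,6.28,.4)]
for p in P:
    u=proj("top",p); cv2.circle(d,tuple(int(v) for v in ((u-[184,140]+.5)*6-.5)),2,(0,0,255),-1)
    u=proj("scene",p); cv2.circle(e,tuple(int(v) for v in ((u-[184,180]+.5)*8-.5)),2,(0,0,255),-1)
c=np.zeros((600,800,3),np.uint8);c[:,:480]=d;c[:480,480:]=e[:,80:400];cv2.imwrite("pics/c2.png",c)
# pin
g=t[196:230,318:345]; hsv=cv2.cvtColor(t,cv2.COLOR_BGR2HSV)
m=((hsv[...,1]<60)&(hsv[...,2]>110)); m[:196]=0;m[230:]=0;m[:,:318]=0;m[:,345:]=0
v,u=np.nonzero(m); pts=np.array([onz("top",(a,b),14)[:2] for a,b in zip(u,v)])
mu=pts.mean(0); w,V=np.linalg.eigh(np.cov(pts.T)); ax=V[:,1]; ax=ax*np.sign(-ax[0])
s_=(pts-mu)@ax; n_=(pts-mu)@[-ax[1],ax[0]]
print("pin mu",mu,"yaw",np.arctan2(ax[1],ax[0]),"ext",s_.min(),s_.max(),"n",n_.min(),n_.max(), (s_.max()-s_.min()))
for a in np.arange(-36,56,4): 
    k=(s_>=a)&(s_<a+4)
    if k.any(): print(int(a),k.sum(),n_[k].mean().round(1),end=" | ")
E
```

```text
press [558.51150345 206.78049362] 0.7428538922334488 res [[-2.8, 0.2], [-0.2, 3.6], [3.1, -0.5], [-0.1, -3.3]]
pin mu [ 470.45302756 -138.42851723] yaw -2.950775087917171 ext -34.08212911471226 48.287449106182244 n -11.081801458845867 11.106950020807025 82.36957822089451
-36 4 3.0 | -32 9 -1.0 | -28 8 -0.4 | -24 9 -0.4 | -20 8 -0.7 | -16 10 1.6 | -12 9 -0.9 | -8 8 -0.6 | -4 9 -0.3 | 0 8 2.0 | 4 10 -0.3 | 8 6 -0.9 | 12 6 0.5 | 16 4 -0.5 | 20 3 0.5 | 24 4 -1.0 | 28 4 -1.0 | 32 6 0.9 | 36 3 0.6 | 40 3 -0.0 | 44 4 -0.8 | 48 1 1.9 |
```

View pics/c2.png

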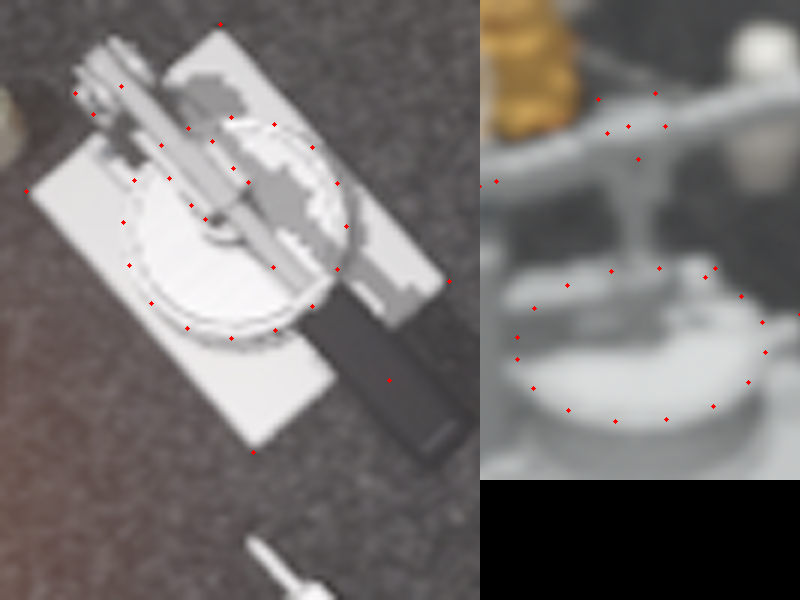

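Predicted points sit on the press to within about 1 px: the rim suggests shifting the origin about 2 mm towards (-x, -y), and rounded corners explain the residuals. I'll grasp the pin now and check it against the fork once the two are at the same height.

```bash
python3 - <<'E'
from h import *
ax=np.array([np.cos(-2.951),np.sin(-2.951)]); g=np.array([470.45,-138.43])-15*ax
best=None
for th in(-2.951,-2.951+np.pi):
    q1=solve_ik([*g,40],[np.pi,0,th]); 
    q2=solve_ik([530,170,171],[np.pi,0,th-1.018])
    print(th,q1,q2)
    if q1 is not None and q2 is not None:
        c=max(abs(q1[5]),abs(q2[5]))
        if best is None or c<best[0]: best=(c,th)
th=best[1]; print("th",th)
s=bot.get_state(); bot.movel([*s['tcp_pos'][:2],360])
bot.grip(0.4,100)
bot.move_ptp([*g,340],[np.pi,0,th])
bot.movel([*g,40],max_speed=200)
cv2.imwrite("pics/t2.png",imaging.capture("top"))
hit=bot.movel([*g,-8],max_speed=25,threshold=5)
s=bot.get_state(); print(hit,s['tcp_pos'],s['contact_force'],s['t'],s['opening'])
c=np.vstack([crop(cv2.imread("pics/t2.png"),290,170,90,70,8)]);cv2.imwrite("pics/c3.png",c)
E
```

```text
-2.951 [-0.4191325   0.40530413 -0.51832228  0.64716992  0.         -0.60972516] [ 0.17776682  0.35388297 -0.21142434  1.00548902  0.          1.00517417]
0.19059265358979305 [-0.4191325   0.40530413 -0.51832228  0.64716992  0.          2.5318675 ] [ 0.17776682  0.35388297 -0.21142434  1.00548902  0.         -2.13641848]
th -2.951
False [ 485.29508392 -135.63563026   -7.88210562] [-0.88627817  0.46700301 -0.54890597] 8.2 0.40199052351381553
```

View pics/c3.png

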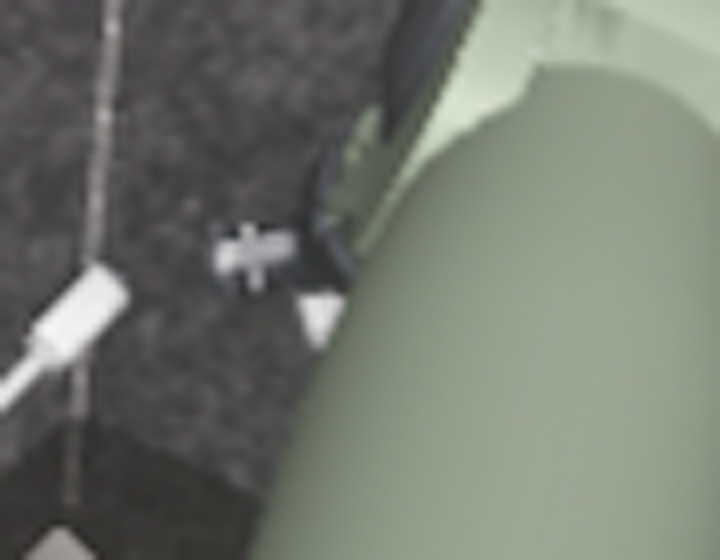

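The gripper is over pin A (its grip end shows at crop (320,318), the arm hides the rest), and it met nothing on the way down. I'll close on it and lift.

```bash
python3 - <<'E'
from h import *
p=bot.get_state()['tcp_pos']
bot.movel([p[0],p[1],-4],max_speed=30)
bot.grip(0,100)
s=bot.get_state(); print(s['opening'],s['gripper_force'],s['contact_force'])
bot.movel([p[0],p[1],300],max_speed=200)
s=bot.get_state(); print(s['opening'],s['gripper_force'],s['contact_force'],s['tcp_pos'])
# standoff: pin on press -y side, tip 40 mm short of the fork face
o=np.array([556.5,204.5]);yw=.743;py=np.array([-np.sin(yw),np.cos(yw)])
q=o-py*(13.5+40+36+26)
bot.move_ptp([*q,300],[np.pi,0,yw+np.pi/2])
bot.movel([*q,166],max_speed=200)
t=imaging.capture("top");sc=imaging.capture("scene");cv2.imwrite("pics/t3.png",t);cv2.imwrite("pics/s3.png",sc)
c=np.zeros((600,800,3),np.uint8)
a=crop(t,190,120,80,100,6);c[:,:480]=a
c[:,480:]=crop(sc,200,165,40,75,8)
cv2.imwrite("pics/c4.png",c);s=bot.get_state(); print(s['t'],s['tcp_pos'])
E
```

```text
-0.00018365393276055354 0.0 [-0.73464642  0.11750158 -0.23619926]
-0.000605263298359341 0.0 [-0.3173312  -0.62775222  0.41655157] [ 484.72121866 -135.38796525  299.0213163 ]
12.8417 [635.9614844  119.34247507 167.97187658]
```

View pics/c4.png

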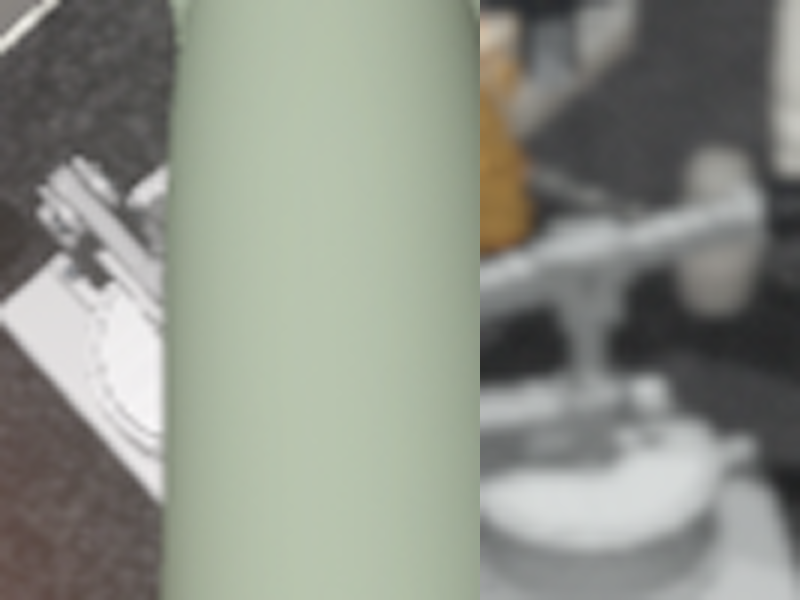

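The grasp missed: the fingers closed empty. I need to see where pin A is now.

```bash
python3 - <<'E'
from h import *
t=cv2.imread("pics/t3.png"); u=cv2.imread("pics/top0.png");v=cv2.imread("pics/t2.png")
c=np.hstack([crop(x,305,180,44,60,6) for x in(u,v,t)])
c=np.vstack([c,np.zeros((240,c.shape[1],3),np.uint8)])
c[360:,:800-8]=cv2.resize(t,(320,240))[:, :].repeat(1,1)[:, :].copy() if False else c[360:,:792]
c[360:,:320]=cv2.resize(t,(320,240)); c[360:,330:650]=cv2.resize(cv2.imread("pics/s3.png"),(320,240))
cv2.imwrite("pics/c5.png",c)
print(proj("top",[485.2,-135.5,10]),proj("top",[485.2,-135.5,40]),proj("top",[485.2,-135.5,120]))
E
```

```text
[329.42646243 204.84065994] [330.90271346 203.814042  ] [335.17689356 200.84168168]
```

View pics/c5.png

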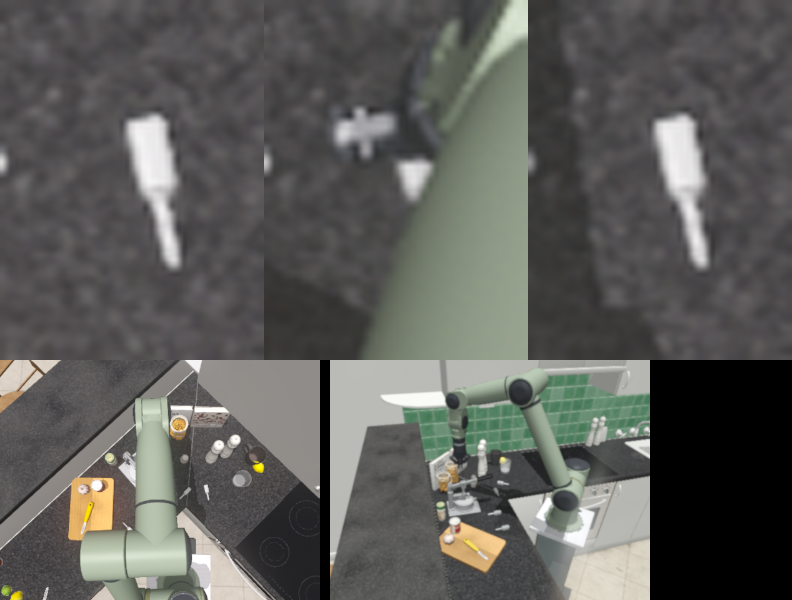

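Pin A has not moved, and there was no contact even at a reported z of -8. So I'll triangulate the pin and the finger tips across both views to find the offset.

```bash
python3 - <<'E'
from h import *
s=cv2.imread("pics/s3.png"); s0=cv2.imread("pics/scene0.png")
st=bot.get_state(); print(st['qpos'].round(3),st['tcp_pos'],st['orientation'])
P0=[193.86,514.08,192.57]
c=np.zeros((600,800,3),np.uint8)
def mark(a,im,pts,x0,y0,k):
    for p in pts:
        u=proj("scene" if im else "top",p); cv2.drawMarker(a,tuple(int(v) for v in ((u-[x0,y0]+.5)*k-.5)),(0,0,255),0,8,1)
a=crop(s0,230,220,70,75,5); mark(a,1,[P0],230,220,5); c[:375,:350]=a
ps=[onz("top",p,10) for p in [(330.4,205),(334,224),(297.6,210)]]
a=crop(s,170,120,90,120,5); mark(a,1,[st['tcp_pos']],170,120,5); c[:600,350:800]=a
a=crop(s,230,180,70,45,5); mark(a,1,ps,230,180,5); c[375:600,:350]=a
cv2.imwrite("pics/c6.png",c)
E
```

```text
[0.071 0.521 0.043 1.09  0.    0.9  ] [635.9614844  119.34247507 167.97187658] [3.13899348e+00 2.03651847e-03 2.31357667e+00]
```

View pics/c6.png

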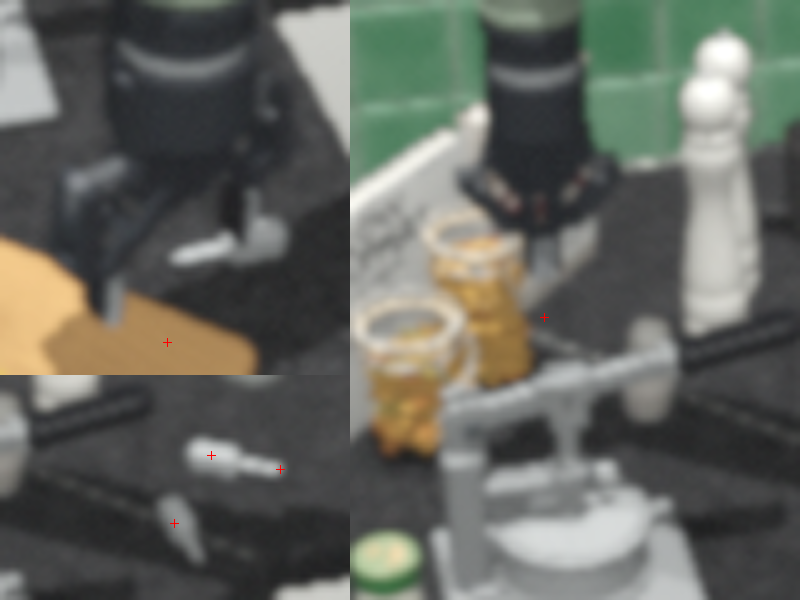

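The pin marks agree in both views, but the reported TCP sits about 30 mm below the real fingertips. I'll measure that offset with a touch on the bare worktop, then grasp.

```bash
python3 - <<'E'
from h import *
p=bot.get_state()['tcp_pos']; bot.movel([p[0],p[1],290],max_speed=250)
th=-2.951; ax=np.array([np.cos(th),np.sin(th)]); g=np.array([470.45,-138.43])-15*ax
a=[485,-205]
bot.move_ptp([*a,260],[np.pi,0,th]); bot.movel([*a,5],max_speed=250)
h=bot.movel([*a,-55],max_speed=30,threshold=6); zc=bot.get_state()['tcp_pos'][2]; print("shut",h,zc)
bot.movel([*a,60],max_speed=200); bot.grip(0.42,100)
bot.movel([*g,60],max_speed=200); bot.movel([*g,-15],max_speed=120)
h=bot.movel([*g,-60],max_speed=30,threshold=6); s=bot.get_state(); zt=s['tcp_pos'][2]; print("open",h,zt,s['contact_force'])
z=zc-.6*(zc-zt)+2; print("grasp z",z)
bot.movel([*g,z],max_speed=30); bot.grip(0,100)
s=bot.get_state(); print(s['opening'],s['gripper_force'],s['contact_force'],s['t'])
E
```

```text
shut True -37.9157485693894
open True -38.965608990517204 [-1.70978419  1.70378499  8.56525224]
grasp z -36.54566482206608
0.21028454058444174 97.86861777305603 [0.08414031 0.31337194 3.72231337] 21.2083
```

The grip is good now: opening 0.21 at 98 N. The tool offset is about 37 mm, so the pin axis sits 46.5 mm above the commanded z. Next I'll lift, go to the standoff beside the fork and look.

```bash
cat >> h.py <<'E'
o=np.array([556.5,204.5]);yw=.743
px=np.array([np.cos(yw),np.sin(yw)]);py=np.array([-np.sin(yw),np.cos(yw)])
def W(x,y,z): return np.r_[o+px*x+py*y,z]
def tcp(x,tipy,z=180): return W(x,tipy-62,z-46.5)   # pin axis at press x, height z, tip at press y
E
python3 - <<'E'
from h import *
p=bot.get_state()['tcp_pos']; bot.movel([p[0],p[1],290],max_speed=250)
s=bot.get_state(); print(s['opening'],s['gripper_force'],s['contact_force'])
q=tcp(0,-58)
bot.move_ptp([*q[:2],280],[np.pi,0,yw+np.pi/2]); bot.movel(q,max_speed=200); bot.dwell(.2)
s=bot.get_state(); print(s['tcp_pos'],q,s['t'],s['opening'])
sc=imaging.capture("scene");cv2.imwrite("pics/s4.png",sc);cv2.imwrite("pics/t4.png",imaging.capture("top"))
x0,y0=185,155; c=crop(sc,x0,y0,80,60,10)
d=s['tcp_pos']-q; print(d)
for P in [W(0,-58,180)+d,W(0,-94,180)+d,W(0,13.5,180),W(-13,13.5,196),W(13,13.5,196),W(-13,13.5,164),W(13,13.5,164),W(-80,0,196)]:
    u=proj("scene",P); print(u.round(1)); cv2.drawMarker(c,tuple(int(v) for v in ((u-[x0,y0]+.5)*10-.5)),(0,0,255),0,8,1)
cv2.imwrite("pics/c7.png",c)
E
```

```text
0.2039978639041548 97.55937695503235 [-0.23881716  0.39542504 -0.68707199]
[638.7630833  116.17113213 135.10406718] [637.68003356 116.12691501 133.5       ] 25.1 0.20897356212388468
[1.08304973 0.04421712 1.60406718]
[210.7 188.1]
[209.2 183. ]
[214.1 199.3]
[217.6 195.2]
[210.4 196.1]
[217.9 202.5]
[210.7 203.4]
[235.3 191. ]
```

View pics/c7.png

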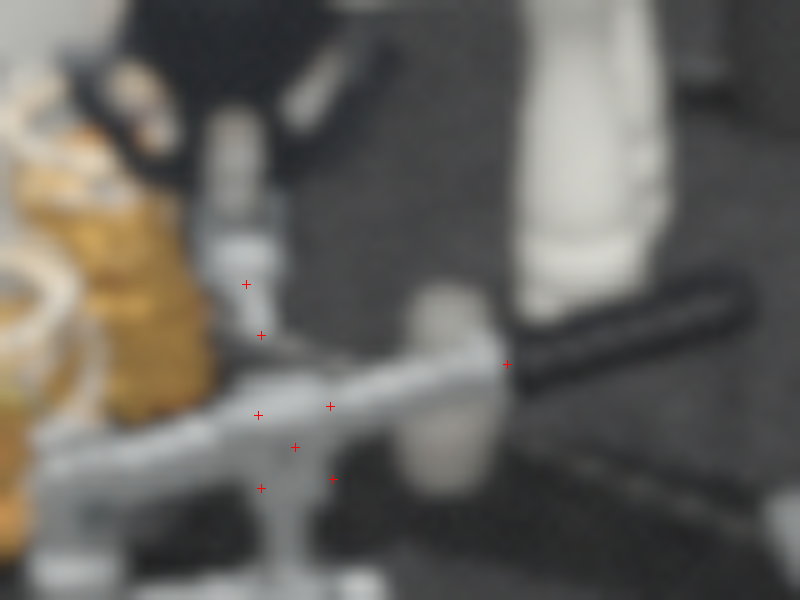

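The pin is held straight, with tip and collar where predicted (crop (262,332) and (246,284)). The fork looks about 0.8 px left of its prediction (visible centre about (287,440) against 295). I'll check that numerically with rod and cheek profiles.

```bash
python3 - <<'E'
from h import *
g=cv2.cvtColor(cv2.imread("pics/s4.png"),cv2.COLOR_BGR2GRAY)
print("cols",list(range(204,224)))
for r in range(191,213): print(r,g[r,204:224].tolist())
for z in (125,135,145,155): print(z,proj("scene",W(0,0,z)).round(2),"plunger",proj("scene",W(-36,0,104)).round(1))
for dx in(-13,13):print([proj("scene",W(dx,13.5,z)).round(1).tolist() for z in(196,164)])
print("px/mm along press x",(proj("scene",W(10,0,180))-proj("scene",W(-10,0,180)))/20)
E
```

```text
cols [204, 205, 206, 207, 208, 209, 210, 211, 212, 213, 214, 215, 216, 217, 218, 219, 220, 221, 222, 223]
191 [108, 95, 76, 65, 65, 71, 79, 86, 93, 100, 105, 107, 106, 109, 114, 114, 108, 108, 118, 131]
192 [108, 93, 72, 62, 77, 98, 111, 119, 127, 132, 139, 141, 134, 123, 122, 131, 141, 149, 165, 175]
193 [107, 92, 74, 72, 99, 127, 144, 154, 160, 165, 170, 171, 164, 153, 151, 162, 173, 179, 183, 186]
194 [98, 86, 85, 98, 123, 148, 163, 173, 180, 184, 186, 185, 178, 171, 170, 178, 183, 179, 172, 168]
195 [94, 95, 114, 138, 157, 172, 180, 185, 188, 188, 186, 182, 174, 165, 162, 164, 164, 158, 147, 140]
196 [132, 136, 148, 163, 173, 179, 181, 182, 180, 177, 172, 166, 158, 148, 142, 139, 137, 134, 127, 121]
197 [177, 174, 166, 161, 160, 159, 159, 159, 156, 151, 147, 145, 140, 133, 127, 122, 118, 114, 107, 102]
198 [187, 180, 164, 146, 140, 136, 133, 134, 132, 129, 128, 128, 128, 125, 116, 104, 94, 87, 80, 78]
199 [167, 161, 148, 133, 128, 126, 125, 124, 120, 116, 119, 123, 123, 117, 105, 85, 68, 61, 56, 61]
200 [142, 136, 132, 125, 123, 124, 125, 124, 117, 113, 117, 121, 118, 105, 84, 65
[... 703 characters left out ...]
11, 120, 111, 90, 62, 45, 43, 42, 45, 46, 45, 46]
209 [42, 42, 46, 44, 42, 45, 61, 88, 111, 121, 114, 93, 67, 52, 46, 43, 45, 46, 49, 51]
210 [38, 40, 43, 43, 46, 53, 69, 92, 113, 124, 119, 102, 78, 64, 57, 53, 55, 60, 62, 63]
211 [44, 50, 55, 56, 65, 81, 97, 107, 124, 136, 133, 118, 100, 89, 84, 87, 93, 95, 88, 77]
212 [74, 92, 105, 108, 112, 121, 125, 123, 135, 148, 150, 141, 130, 120, 121, 137, 152, 151, 133, 100]
125 [214.05 209.58] plunger [223.8 212.9]
135 [213.96 207.38] plunger [223.8 212.9]
145 [213.86 205.15] plunger [223.8 212.9]
155 [213.77 202.91] plunger [223.8 212.9]
[[217.6, 195.2], [217.9, 202.5]]
[[210.4, 196.1], [210.7, 203.4]]
px/mm along press x [-0.27539739  0.03302283]
```

The rod, cheeks and hole all sit about 0.9 px left of prediction, which is +3.3 mm along press x. The pin itself is about -0.7 mm off, so I'll shift x by +4 and push under force control.

```bash
cat >> h.py <<'E'
def where():
    p=bot.get_state()['tcp_pos']; v=p[:2]-o; return np.array([v@px,v@py+62,p[2]+46.5])
def go(x,ty,z,sp=80,th=None):
    c=np.array([x,ty,z],float)
    h=bot.movel(tcp(*(c+BIAS)),max_speed=sp,threshold=th); return h
BIAS=np.zeros(3)
E
python3 - <<'E'
import h; from h import *
g=cv2.cvtColor(cv2.imread("pics/s4.png"),cv2.COLOR_BGR2GRAY)
for r in range(180,192): print(r,g[r,202:220].tolist())
go(4,-22,180,60); bot.dwell(.3); w=where(); print("w",w.round(2))
h.BIAS=np.array([4,-22,180])-w; go(4,-20,180,30); bot.dwell(.2); print("w",where().round(2),"bias",h.BIAS.round(2))
hit=go(4,-2,180,20,6); s=bot.get_state(); f=s['contact_force']
print(hit,where().round(2),[f[:2]@px,f[:2]@py,f[2]],s['t'])
E
```

```text
180 [105, 93, 101, 126, 152, 173, 185, 189, 187, 172, 142, 105, 77, 68, 69, 72, 73, 73]
181 [110, 103, 107, 127, 148, 166, 176, 180, 178, 165, 139, 106, 81, 70, 71, 73, 73, 73]
182 [114, 111, 111, 125, 139, 154, 165, 168, 163, 148, 125, 98, 80, 72, 72, 72, 73, 72]
183 [116, 113, 110, 111, 121, 140, 157, 167, 164, 143, 112, 87, 74, 71, 71, 72, 73, 73]
184 [118, 113, 106, 98, 102, 121, 145, 164, 169, 148, 109, 80, 71, 72, 72, 72, 73, 74]
185 [116, 110, 106, 101, 100, 107, 129, 159, 173, 157, 114, 77, 72, 71, 69, 71, 72, 72]
186 [112, 110, 108, 106, 103, 104, 121, 154, 173, 163, 122, 81, 70, 70, 70, 70, 73, 74]
187 [116, 114, 110, 102, 97, 103, 120, 146, 165, 160, 125, 87, 73, 72, 72, 72, 73, 73]
188 [120, 117, 107, 93, 84, 89, 103, 122, 140, 142, 122, 103, 94, 83, 75, 73, 73, 74]
189 [120, 117, 108, 92, 78, 77, 83, 94, 106, 113, 113, 115, 112, 100, 88, 81, 78, 75]
190 [116, 116, 109, 97, 82, 73, 73, 77, 81, 88, 96, 103, 105, 102, 97, 95, 96, 95]
191 [115, 112, 108, 95, 76, 65, 65, 71, 79, 86, 93, 100, 105, 107, 106, 109, 114, 114]
w [  3.9  -22.3  179.94]
w [  4.12 -19.73 180.07] bias [0.1  0.3  0.06]
False [  4.11  -1.81 180.06] [np.float64(0.47692711557461526), np.float64(-0.24742880963222197), np.float64(-1.0528598999546073)] 27.75
```

No contact past the cheek face, so I'll continue to the seat.

```bash
python3 - <<'E'
import h; from h import *
h.BIAS=np.array([.1,.2,.0])
hit=go(4,30,180,25,10); s=bot.get_state(); f=s['contact_force']
print(hit,where().round(2),[f[:2]@px,f[:2]@py,f[2]],s['t'],s['opening'])
E
```

```text
True [  3.91  21.72 180.  ] [np.float64(0.16847059977724957), np.float64(-1.8253945267373204), np.float64(0.47831712864932596)] 28.725 0.20541547219258913
```

```bash
python3 - <<'E'
import h; from h import *
h.BIAS=np.array([.1,.2,.0])
hit=go(3.9,29,180,15,18); s=bot.get_state(); f=s['contact_force']
print(hit,where().round(2),[f[:2]@px,f[:2]@py,f[2]],s['t'],s['opening'],s['wrist_torque'])
sc=imaging.capture("scene");cv2.imwrite("pics/s5.png",sc)
cv2.imwrite("pics/c8.png",crop(sc,190,165,60,50,12))
E
```

```text
True [  3.57  21.12 180.08] [np.float64(-1.0923008541592376), np.float64(-1.2649226081640161), np.float64(0.9953521999410382)] 29.15 0.2109268596649941 [-0.31751609 -0.32448489  0.03315836]
```

View pics/c8.png

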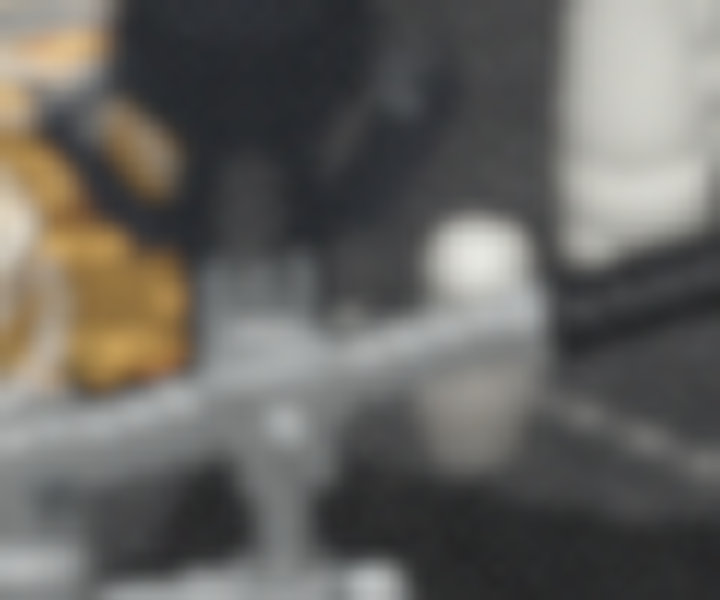

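The pin's tip pokes out of the near cheek at crop (285,425), so it is through. I'll hold a light push against the collar and release under it.

```bash
python3 - <<'E'
import h; from h import *
for ty in (21.6,22,22.4,22.8,23.2,23.6,24):
    go(3.7,ty,180,20); f=bot.get_state()['contact_force']; fy=f[:2]@py
    print(ty,where().round(2),round(fy,1))
    if fy<-8: break
bot.grip(0.55); 
s=bot.get_state(); f=s['contact_force']; print(where().round(2),s['opening'],[f[:2]@px,f[:2]@py,f[2]],s['t'])
E
```

```text
21.6 [  3.52  21.2  179.98] -3.8
22 [  3.53  21.2  180.03] -4.3
22.4 [  3.52  21.2  180.05] -5.6
22.8 [  3.5   21.18 180.08] -6.1
23.2 [  3.51  21.18 180.12] -7.6
23.6 [  3.49  21.18 180.12] -8.7
[  3.65  24.3  179.84] 0.5482982763330494 [np.float64(-0.6198742319486871), np.float64(-0.7755319315625828), np.float64(-0.5418403653128119)] 31.0917
```

The pin is seated against a rigid stop (21.2 at every push level) and released. Next I'll lift off, close the fingers and press the handle down in small steps while logging the force.

```bash
python3 - <<'E'
from h import *
p=bot.get_state()['tcp_pos']; bot.movel([p[0],p[1],270],max_speed=200)
bot.grip(0,60)
OFF=37.4
a=W(-130+3.6,-1.3,0)[:2]
bot.move_ptp([*a,240],[np.pi,0,yw+np.pi/2]); bot.movel([*a,222-OFF],max_speed=150); bot.dwell(.2)
f0=bot.get_state()['contact_force'][2]; print("f0",f0,bot.get_state()['t'])
L=[]
for z in np.arange(219,147,-3.):
    bot.movel([*a,z-OFF],max_speed=40); s=bot.get_state(); L.append((int(z),round(s['tcp_pos'][2]+OFF,1),round(s['contact_force'][2]-f0,1)))
print(L); print(s['t'])
cv2.imwrite("pics/s6.png",imaging.capture("scene"));cv2.imwrite("pics/t6.png",imaging.capture("top"))
E
```

```text
f0 -0.32924670161029657 33.7583
[(219, np.float64(219.1), np.float64(1.3)), (216, np.float64(215.9), np.float64(0.8)), (213, np.float64(212.9), np.float64(1.2)), (210, np.float64(209.9), np.float64(1.1)), (207, np.float64(207.2), np.float64(4.9)), (204, np.float64(204.4), np.float64(7.0)), (201, np.float64(201.6), np.float64(7.8)), (198, np.float64(198.3), np.float64(5.0)), (195, np.float64(195.1), np.float64(4.5)), (192, np.float64(192.0), np.float64(4.2)), (189, np.float64(189.0), np.float64(3.3)), (186, np.float64(185.9), np.float64(3.8)), (183, np.float64(182.9), np.float64(3.2)), (180, np.float64(180.2), np.float64(6.5)), (177, np.float64(177.4), np.float64(8.5)), (174, np.float64(174.4), np.float64(8.2)), (171, np.float64(171.3), np.float64(7.5)), (168, np.float64(168.2), np.float64(7.0)), (165, np.float64(165.1), np.float64(6.9)), (162, np.float64(162.0), np.float64(4.3)), (159, np.float64(158.9), np.float64(3.9)), (156, np.float64(156.1), np.float64(7.6)), (153, np.float64(153.4), np.float64(9.8)), (150, np.float64(150.6), np.float64(9.7))]
39.7583
```

The forces show two clicks passed, with grooves at about 181 and 154 mm and a 26 mm period. That puts the third groove at about 128.

```bash
python3 - <<'E'
from h import *
OFF=37.4; a=W(-130+3.6,-1.3,0)[:2]; f0=-.33; L=[]
for z in [148,146,144,142,140,138,136,134,132,130,129,128.3]:
    bot.movel([*a,z-OFF],max_speed=40); s=bot.get_state(); L.append((float(z),float(round(s['tcp_pos'][2]+OFF,1)),float(round(s['contact_force'][2]-f0,1))))
print(L)
bot.dwell(.5); s=bot.get_state(); print(s['tcp_pos'][2]+OFF,s['contact_force'],s['t'])
sc=imaging.capture("scene");cv2.imwrite("pics/s7.png",sc); cv2.imwrite("pics/c9.png",np.hstack([crop(sc,185,165,66,70,6),crop(cv2.imread("pics/s5.png"),185,165,66,70,6)]))
E
```

```text
[(148.0, 148.9, 12.6), (146.0, 146.7, 9.7), (144.0, 144.6, 7.6), (142.0, 142.6, 7.5), (140.0, 140.6, 7.8), (138.0, 138.7, 7.1), (136.0, 136.7, 7.0), (134.0, 134.8, 8.1), (132.0, 132.9, 8.0), (130.0, 131.1, 9.4), (129.0, 130.3, 10.4), (128.3, 129.7, 10.6)]
129.74908222139953 [-0.60873921  2.36730808 10.11308068] 43.3583
```

View pics/c9.png

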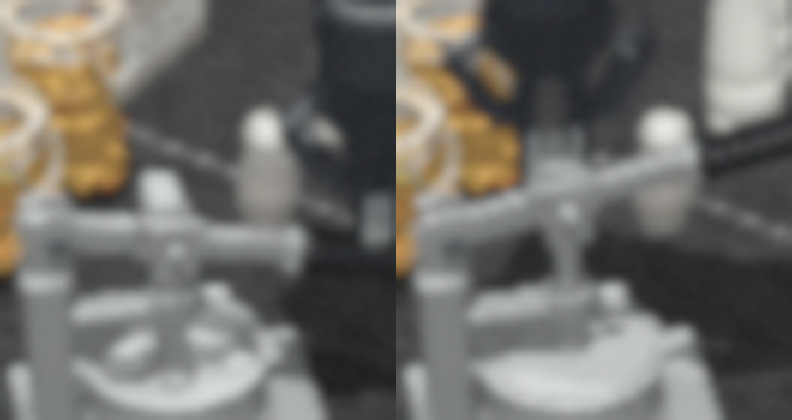

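The left half shows the pin in place, the ram driven down and the lever following it, held at about 10 N. I'll trim 1 mm to the groove centre and hand in.

```bash
python3 - <<'E'
from h import *
OFF=37.4; a=W(-130+3.6,-1.3,0)[:2]
bot.movel([*a,126.9-OFF],max_speed=20); bot.dwell(.5); s=bot.get_state(); print(s['tcp_pos'][2]+OFF,s['contact_force'],s['t'])
print(bot.sign_off())
E
```

```text
128.49739644038917 [-0.93107661  2.74457041 10.32678051] 44.1583
the job is handed in; nothing more can be done
None
```

The pin is through the fork with its collar against it and released. I handed the job in at 44.2 s with the arm still holding the handle at the third click stop (about 128 mm, 10 N). The first grasp closed empty above the pin because of a roughly 37 mm tool offset, and the wrist sensor showed no other contacts along the way.

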